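Mix a sample jar on the sloped touch mixer and put it on the balance

TASK

Lift the clear bell lid off the desiccator plate by its knob and stand it upright, without dropping it, on the square rubber mat. Then take the jar from the plate, press its base squarely onto the middle of the mixer's sloping sprung pad until the pad is fully down, keep it down for a full second, and set the jar down gently, upright, in the middle of the balance pan. Leave the other things on the bench alone.

Things in the scene. Friction and masses are not known exactly. Their poses are not given: they have to be found in the camera images.
- lid_knob (a point): grip centre of the loose bell lid's steel knob, on its axis, 143 mm above its mouth; z up the axis. Lid: clear plastic bell, mouth down, 100 mm outside, 90 mm inside (108 mm at the top edge), 118 mm tall plus knob, 0.3 kg. Knob: round head 32 mm across, 134 to 156 mm above the mouth, on an 18 to 22 mm stem. Starts on the desiccator plate, over the jar
- jar_center (a point): centre of the jar, half-way up; z up its axis. A closed upright plastic cylinder 100 mm tall: white body 50 mm across up to 80 mm, then a grey cap 47 mm across; its base is 50 mm below this point; 0.16 kg. Starts on the desiccator plate under the lid, up to 14 mm off-centre; the lid leaves it 12 mm above and about 20 mm all round when central
- desiccator_plate (a point): centre of the top of the fixed round black desiccator plate with steel disc, 140 mm across, 12 mm high, no rim
- pad_top (a point): centre of the upper face of the mixer's sprung pad, a flat black rubber disc 72 mm across, about 106 mm above the table at rest; moves with the pad. z is its outward normal, 30 degrees from vertical, leaning towards the robot's side; it is pressed along minus z. The fixed mixer is a grey wedge 150 x 125 mm, about 120 mm high at the rear
- mixer_pad (a joint): travel of the sprung pad in m: 0 at rest, 0.012 fully down (end stop). The spring needs about 2.4 N to start and 9.6 N at the end stop, and lifts the pad back when released
- mat_top (a point): centre of the top of the fixed, empty square black rubber mat, 160 x 160 x 3 mm, where the lid is to stand; x and y along its sides
- balance_pan (a point): centre of the top of the balance's round steel pan, 112 mm across, 58 mm above the table; the fixed white balance body below is 160 mm wide and 44 mm high, reaching 70 mm behind the pan centre and 120 mm in front of it (towards the robot, -x)
- dishes: bystander: two stacked glass dishes, 84 mm across, 29 mm high; origin under the centre
- cassette: bystander: round white filter cassette, 44 mm across, 34 mm high; origin under the centre
- wrench: bystander: steel wrench lying flat, 150 mm long; origin in its middle, x along it
- beaker: bystander: glass beaker, 76 mm across, 90 mm high; origin under the centre
- stockjar: bystander: squat grey jar, 64 mm across, 75 mm high; origin under the centre
There are look-alikes about, which are no part of the job. Leave any yellow look-alike of the part that bears lid_knob alone.

How it is judged:
On the way, in this order (a step that is already met when the one before it is completed fails the run):
1. the lid stands upright on the mat, let go (z of lid_knob in the frame of mat_top between 0.138 and 0.147 m and horizontal distance between lid_knob and mat_top below 0.045 m and angle between lid_knob's own z axis and vertical below 0.08 rad and contact force between lid and the fingers below 0.1 N), for 0.2 s.
2. the held jar's base, square on the middle of the pad (within 25 mm and 0.2 rad), keeps the pad fully down (at least 10.5 of 12 mm) for 0.8 s (value of joint mixer_pad above 0.0105 m and contact force between jar and mixer_pad above 2 N and contact force between jar and the fingers above 1 N and x of jar_center in the frame of pad_top between -0.025 and 0.025 m and y of jar_center in the frame of pad_top between -0.025 and 0.025 m and z of jar_center in the frame of pad_top above 0.04 m and angle between the z axis of jar_center and the z axis of pad_top, either way round below 0.2 rad), for 0.8 s.
At the end, for the whole second after the job is handed in: the jar stands upright (within 0.08 rad) and still on the balance pan, its axis within 30 mm of the pan's centre; the lid stands upright (within 0.08 rad) and still on the mat, its axis within 45 mm of the mat's centre; the mixer pad is back up (within 2 mm) (horizontal distance between jar_center and balance_pan below 0.03 m and z of jar_center in the frame of balance_pan between 0.045 and 0.054 m and angle between each of jar_center, lid_knob's own z axis and vertical below 0.08 rad and linear speed of each of jar, lid below 0.02 m/s and horizontal distance between lid_knob and mat_top below 0.045 m and z of lid_knob in the frame of mat_top below 0.147 m and value of joint mixer_pad below 0.002 m); the robot touches nothing.
It fails at once if the lid or the jar is dropped (falls freely, out of the fingers, faster than 0.6 m/s: from about 18 mm or more) ((linear speed of lid above 0.6 m/s and contact force between lid and the fingers below 0.1 N) or (linear speed of jar above 0.6 m/s and contact force between jar and the fingers below 0.1 N)).
It fails at once if the lid or the jar is tipped right over (the lid past 0.7 rad, the jar past 1.2 rad) (angle between lid_knob's own z axis and vertical above 0.7 rad or angle between jar_center's own z axis and vertical above 1.2 rad).
It fails at once if a loose bystander (dishes, cassette, wrench, beaker, grey jar) is moved by more than 30 mm (distance of any of dishes, cassette, wrench, beaker, stockjar from where it was at the start of the episode above 0.03 m).
It also fails if it takes over 72 s, if anything falls off the work surface, if the arm or the gripper's body presses on something with over 40 N, if the wrist force passes 120 N, or if a joint passes its speed limit or range.

ROBOT

A 7-joint arm with a two-finger parallel gripper is mounted at the origin on the work surface. World frame = base frame: x ahead of the robot, y to its left, z up, the work surface at z = 0. Lengths are in m, angles in rad, forces in N, time in s.
With the tool pointing down it reaches from about 0.35 to 0.9 m from the base axis. Payload 8.1 kg.
Tool frame: the origin (TCP) lies at the very end of the fingers, on their centre line; the grasp point (between the pads) lies 19 mm behind it; z points along the fingers, y is the line along which they close (so a half turn about z gives the same grasp; the last joint's range is limited). The gripper opens to 92 mm and grips with 3 to 60 N. Pads are 19 mm wide; open, the fingers measure 130 mm over their backs; the gripper's body (75 mm by 190 mm) begins 47 mm behind the grasp point.
Start: joints at [-0.103, 0.434, 0.025, 1.573, -0.012, 1.134, -0.075], TCP at [0.625, -0, 0.227] pointing down, gripper open.
Joint ranges: [-2.62, 2.62], [-0.44, 2.09], [-1.27, 1.32], [0.08, 2.57], [-1.32, 4.46], [0.12, 2], [-2.74, 2.74]. Speed limits (rad/s): [2.22, 2.22, 3.01, 3.01, 3.14, 3.14, 3.14].

INTERFACE

Orientations are given as a rotation vector (axis times angle).
In Python, from cell import arm gives the robot as it stands.
- The arm moves only by the tool drive_tool, never from a script. Its argument "targets" is a list of rows, each a list of 7 numbers: the turn, a rotation vector about the world's x, y, z in units of 5 degrees (1.0 is 5 degrees), then the shift along the world's x, y, z in units of 40 mm (1.0 is 40 mm), then the opening, from 0 (shut) to 1 (fully open). In form: [[wx, wy, wz, dx, dy, dz, fingers], ...]. A call has 1 to 5 rows; each row is the pose to reach, as a shift and turn from the pose commanded when the call began; what a row does not reach only later rows make up. A row lasts 1/10 s, in which the tool goes at most 50 mm and 8.59 degrees, less where a joint would pass 70% of its speed; a pose out of reach is approached as far as the arm can. A call with a gripper value outside its range is refused whole. The fingers move at their own pace and stop on an object; "force" is the grip in N (left out, the last holds). Time passes only in rows, so rows that repeat a pose let the fingers close. It gives the time, the measured TCP pose, the force, the opening and the grip force at its end, in the units of the state.
- arm.observe(): the state, without advancing time (a new reading comes with each control period).
- arm.get_image(name): name is "scene" or "side" or "wrist"; returns a dict with "pixels" (420x560x3 uint8, red, green, blue), "intrinsics" (3x3 intrinsics, pixels), "k1" (the pictures are not rectified: a ray, as slopes to the right and down, at radius r is drawn at 1 + k1 r^2 times it, then the intrinsics apply), "rvec" (rotation vector, rad) and "tvec" (3), from world to camera coordinates, as OpenCV has them; the wrist camera has in their place "mount" (4x4, takes a point from camera to tool coordinates, whose origin is the TCP and whose axes are the flange's). Camera axes: x right, y down, z forward; pixel columns grow to the right and rows downward; lengths in m; the calibration is good to about 2 mm. A picture is of the moment at which its call begins: read the wrist's pose just before it. There is no depth.
- arm.sign_off(): hands the job in; it is judged then, once.
The state is a dict: "clock": time; "joints": joint angles; "dq": joint speeds; "joint_efforts": joint torques, N m; "position": TCP position; "ee_rot": TCP orientation; "force": force on the tool from outside, world axes, zero at the start; "ft_torque": the same for the moment, N m; "width": opening from 0.0 (shut) to 1.0 (fully open); "gripper_force": force on a finger pad.
Only numpy, scipy, OpenCV 4.12 (cv2) and the standard library are available. Lean on these libraries where they do the work, as an engineer would, in place of code of your own. Each camera call takes 0.05 s, during which the arm holds its last target. There are 200 camera calls.

## Working session

There is one attempt and no reset: what is moved stays moved. The work goes in short steps, Python scripts to look and compute and a tool call to move; the robot and the scene stay as the last step left them, time stands still between calls to the robot, and variables do not carry over. Pictures are saved under pics/ and viewed, at most 14 in all, crops included, and the job is handed in when it is done.

Besides the shell and the picture viewer there is one more tool, called after "Emit:" by a JSON object that holds its "method" and its "body". drive_tool: Moves the arm, as the interface text tells. Its arguments: {"type":"object","properties":{"targets":{"type":"array"},"force":{"type":"number"}},"required":["targets"]}

```bash
mkdir -p pics
cat > h.py <<'E'
import numpy as np, cv2
from scipy.spatial.transform import Rotation as R
from cell import arm
def snap(name,fn=None):
    st=arm.observe(); im=arm.get_image(name)
    if fn: cv2.imwrite('pics/'+fn,im['pixels'][:,:,::-1])
    if 'mount' in im:
        T=np.eye(4); T[:3,:3]=R.from_rotvec(st['ee_rot']).as_matrix(); T[:3,3]=st['position']
        M=T@np.array(im['mount']); im['Rw'],im['c']=M[:3,:3],M[:3,3]
    else:
        A=R.from_rotvec(np.ravel(im['rvec'])).as_matrix(); im['Rw']=A.T; im['c']=-A.T@np.ravel(im['tvec'])
    return im
def ray(im,u,v):
    K=np.array(im['intrinsics'],float)
    n=cv2.undistortPoints(np.array([[[u,v]]],float),K,np.array([im['k1'],0,0,0.]))[0,0]
    d=im['Rw']@np.array([n[0],n[1],1]); return im['c'],d/np.linalg.norm(d)
def onplane(im,u,v,z):
    c,d=ray(im,u,v); return c+d*(z-c[2])/d[2]
def tri(*rs):
    A=sum(np.eye(3)-np.outer(d,d) for c,d in rs); b=sum((np.eye(3)-np.outer(d,d))@c for c,d in rs)
    return np.linalg.solve(A,b)
def proj(im,p):
    A=im['Rw'].T; return cv2.projectPoints(np.array([p],float),cv2.Rodrigues(A)[0],-A@im['c'],np.array(im['intrinsics'],float),np.array([im['k1'],0,0,0.]))[0].ravel()
E
python3 - <<'E'
from h import *
for n in ['scene','side','wrist']:
    im=snap(n,n+'0.png'); print(n,im['c'],im['Rw'][:,2],im['k1'],im['intrinsics'][0][0])
print(arm.observe())
E
```

```text
scene [ 0.90954855 -0.48929348  1.13440703] [-0.30495758  0.45535449 -0.83645273] 0.025732556909334476 476.47840519688975
side [0.47234907 0.9016936  1.00814452] [ 0.03406277 -0.69099217 -0.72205924] -0.11547812839464851 486.8337107609554
wrist [0.62434878 0.06784078 0.38322124] [-0.00225845 -0.24889847 -0.96852695] -0.045940214655656904 367.31747199709946
{'clock': 0.15, 'joints': array([-0.10257526,  0.43504785,  0.02495291,  1.57385597, -0.0115944 ,
        1.13399079, -0.07511481]), 'dq': array([ 0.00028146, -0.00379737,  0.00084019, -0.00145987, -0.00062977,
       -0.00050601,  0.00119194]), 'joint_efforts': array([ 9.13879558e-04, -6.68263149e+01,  9.85680185e-01, -3.14695251e+01,
       -6.03506877e-02,  3.94195947e-02,  8.07748006e-05]), 'position': array([ 6.24629835e-01, -5.05257313e-05,  2.26146799e-01]), 'ee_rot': array([-2.22101184e+00, -2.22082030e+00,  1.39355504e-03]), 'force': array([-0.05601029, -0.20304992, -0.21047956]), 'ft_torque': array([-0.00512763, -0.01452432,  0.01781065]), 'gripper_force': 0.0, 'width': 0.9987338558185725}
```

View pics/scene0.png

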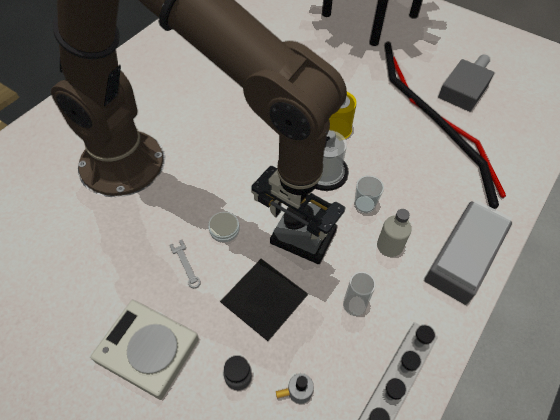

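View pics/side0.png

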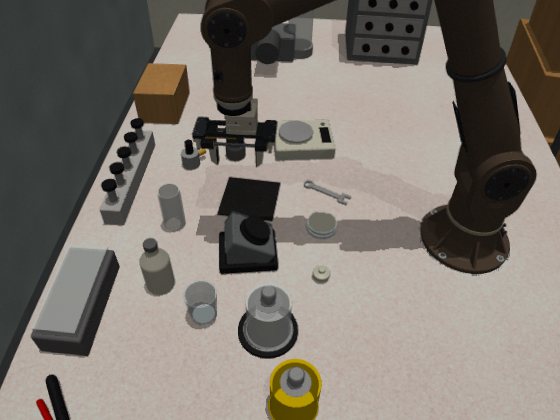

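The scene picture shows the lid on its plate at about (328,160), the yellow look-alike at (342,115), the mat at (264,298), the pan at (152,348) and the mixer partly hidden by the gripper. In the side picture the knob is at (268,293), the plate at (268,330), the pad at (255,230), the mat at (250,197) and the pan at (296,131). The yellow look-alike is at (295,390).

Run:
```python
from h import *
s=snap('side');c=snap('scene')
f=lambda im,u,v,z:onplane(im,u,v,z).round(3)
def dark(im,x0,y0,x1,y1,th):
    g=im['pixels'][y0:y1,x0:x1].max(2); m=(g<th).astype(np.uint8)
    n,l,st,ce=cv2.connectedComponentsWithStats(m); i=1+np.argmax(st[1:,4])
    ct=max(cv2.findContours((l==i).astype(np.uint8),0,1)[0],key=cv2.contourArea)+np.array([x0,y0]); return ct
ct=dark(s,225,280,315,355,60); h=cv2.convexHull(ct)[:,0]
low=h[h[:,1]>318]
P=np.array([onplane(s,*p,.006) for p in low]); 
A=np.c_[2*P[:,:2],np.ones(len(P))]; sol=np.linalg.lstsq(A,(P[:,:2]**2).sum(1),rcond=None)[0]
print('plate',sol[:2],np.sqrt(sol[2]+sol[:2]@sol[:2]))
for n,im,b in[('side',s,(212,170,285,216)),('scene',c,(215,255,312,345))]:
    ct=dark(im,*b,50); r=cv2.minAreaRect(ct); h=cv2.approxPolyDP(cv2.convexHull(ct),6,True)[:,0]
    print('mat',n,[f(im,*p,.003) for p in h])
print('knob side z=.168 top',f(s,268,288,.168),'yellow',f(s,296,370,.168))
print('pan side',f(s,296,131,.058),'scene',f(c,152,348,.058))
print('pad side',f(s,256,231,.106)); 
print('beaker',f(s,202,312,0),'dishes',f(s,321,227,0),f(s,321,219,.029),'cass',f(s,321,275,.0),'bottle',f(s,158,285,0),'glass2',f(s,173,222,0),'wrench',f(s,327,190,0),'blackcap',f(c,237,378,0))
for n,im,b in[('a',s,(205,170,345,360)),('b',c,(250,60,410,320))]:
    cr=im['pixels'][b[1]:b[3],b[0]:b[2],::-1]; cv2.imwrite(f'pics/c{n}.png',cv2.resize(cr,None,fx=3 if n=='a' else 2.3,fy=3 if n=='a' else 2.3,interpolation=2))
a=cv2.imread('pics/ca.png');b=cv2.imread('pics/cb.png');H=590;o=np.zeros((H,800,3),np.uint8)
a=a[:H,:420];o[:a.shape[0],:a.shape[1]]=a;b=b[:H,:370];o[:b.shape[0],425:425+b.shape[1]]=b
cv2.imwrite('pics/cc.png',o)
```

```text
plate [0.52329784 0.32970171] 0.0693607236907547
mat side [array([ 0.531, -0.173,  0.003]), array([ 0.541, -0.039,  0.003]), array([ 0.694, -0.03 ,  0.003]), array([ 0.682, -0.187,  0.003])]
mat scene [array([ 0.54 , -0.025,  0.003]), array([ 0.694, -0.035,  0.003]), array([ 0.684, -0.192,  0.003]), array([ 0.528, -0.179,  0.003])]
knob side z=.168 top [0.522 0.323 0.168] yellow [0.456 0.501 0.168]
pan side [ 0.49  -0.363  0.058] scene [ 0.493 -0.371  0.058]
pad side [0.569 0.115 0.106]
beaker [0.684 0.29  0.   ] dishes [ 0.402 -0.007  0.   ] [ 0.404 -0.011  0.029] cass [0.4   0.157 0.   ] bottle [0.808 0.222 0.   ] glass2 [0.816 0.008 0.   ] wrench [ 0.385 -0.158  0.   ] blackcap [ 0.678 -0.303  0.   ]
```

View pics/cc.png

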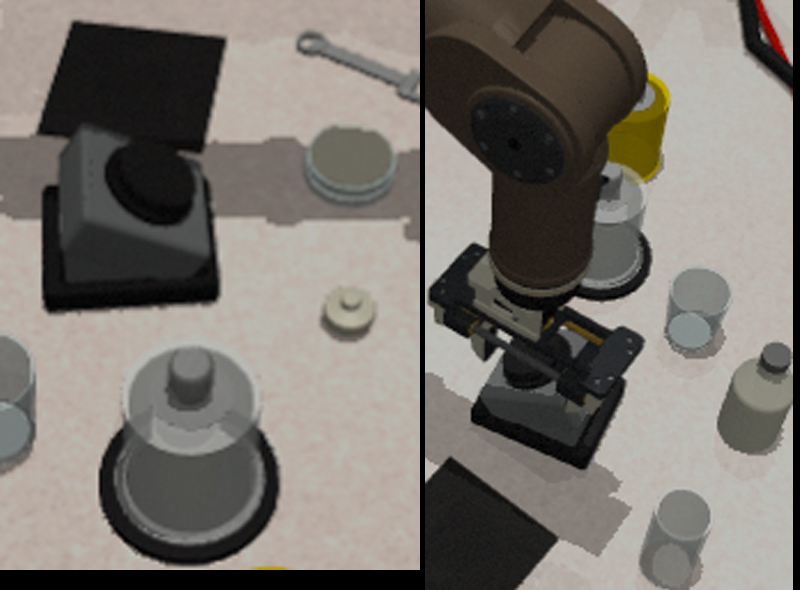

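The crops show the lid over the plate with its knob at crop (190,375), the pad facing the robot, and the cassette and dishes on the robot's side. I'm going over the knob for a close look.

Emit:
{"method": "drive_tool", "body": {"targets": [[0, 0, 0, -0.4, 1.0, 0.4, 1], [0, 0, 0, -0.8, 2.0, 0.8, 1], [0, 0, 0, -1.2, 3.0, 1.2, 1], [0, 0, 0, -1.5, 4.0, 1.5, 1], [0, 0, 0, -1.8, 5.0, 1.5, 1]]}}

```text
clock: 0.75
position: [0.553, 0.2018, 0.2888]
ee_rot: [2.221, 2.22, 0.005]
force: [0.5, -0.5, -0.7]
width: 1.0
gripper_force: 0.0
```

Emit:
{"method": "drive_tool", "body": {"targets": [[0, 0, 0, -0.2, 1.0, 0, 1], [0, 0, 0, -0.5, 2.0, 0, 1], [0, 0, 0, -0.7, 3.0, 0, 1], [0, 0, 0, -0.7, 3.0, 0, 1], [0, 0, 0, -0.7, 3.0, 0, 1]]}}

```text
clock: 1.25
position: [0.5244, 0.3209, 0.2864]
ee_rot: [-2.219, -2.224, 0.001]
force: [-0.4, -0.7, -1.1]
width: 0.999
gripper_force: 0.0
```

Run:
```python
from h import *
w=snap('wrist','w1.png');c=snap('scene','s1.png');s=snap('side')
print(arm.observe()['position'],proj(w,[.522,.327,.168]),proj(c,[.522,.327,.168]))
a=w['pixels'][:,:,::-1];cv2.imwrite('pics/v1.png',np.hstack([cv2.resize(a,(480,360)),cv2.resize(c['pixels'][60:330,200:440,::-1],(320,360))]))
```

```text
[0.52577455 0.31829839 0.28673917] [277.43220949 199.70539765] [329.91007764 133.63840501]
```

View pics/v1.png

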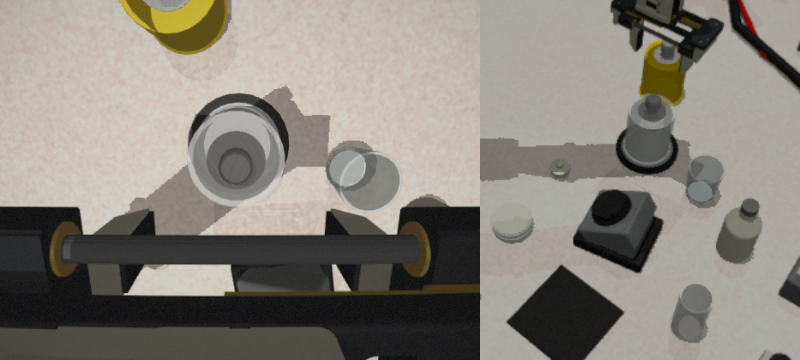

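The wrist view shows the knob disc at about (274,192) in full pixels, against a prediction of (277,200). The scene crop shows the knob at (330,135).

Run:
```python
from h import *
w=snap('wrist');g=cv2.cvtColor(w['pixels'],cv2.COLOR_RGB2GRAY)
z=g[150:240,225:330]
for t in (80,90,100,110,120):
    m=(z<t).astype(np.uint8);n,l,st,ce=cv2.connectedComponentsWithStats(m,connectivity=4)
    k=l[192-150,274-225]
    if k: print(t,st[k],ce[k]+[225,150],onplane(w,*(ce[k]+[225,150]),.168))
print(g[192,225:330:3]); print(g[150:240:3,274])
```

```text
110 [  14    0   69   68 3610] [273.27091413 183.52105263] [0.52032277 0.33689112 0.168     ]
120 [  14    0   69   68 3697] [273.17852313 183.77711658] [0.5202512 0.3366937 0.168    ]
[130 123 123 123 129 110  99 100 101  93  74 100  96 103  97 101 102 103
 102 103 107 102  75  90  92 103  97 105 126 131 130 127 126 156 159]
[ 99 100 102 100 101  99  92  67  76  98 104 101 101 101 100 103 102  99
 101  99  71  92 102 124 123 131 133 172 185 179]
```

Run:
```python
from h import *
w=snap('wrist');print(onplane(w,273,191,.166),onplane(w,273,191,.158),arm.observe()['position'])
```

```text
[0.52000498 0.3307408  0.166     ] [0.51984903 0.32914126 0.158     ] [0.52569731 0.3184713  0.28685087]
```

Emit:
{"method": "drive_tool", "body": {"targets": [[0, 0, 0, -0.14, 0.28, -0.8, 1], [0, 0, 0, -0.14, 0.28, -1.8, 1], [0, 0, 0, -0.14, 0.28, -2.7, 1], [0, 0, 0, -0.14, 0.28, -3.4, 1], [0, 0, 0, -0.14, 0.28, -3.7, 1]]}}

```text
clock: 2.0
position: [0.5186, 0.3293, 0.1361]
ee_rot: [-2.223, -2.22, 0.006]
force: [-0.9, -0.5, 0.5]
width: 1.001
gripper_force: 0.0
```

Emit:
{"method": "drive_tool", "body": {"targets": [[0, 0, 0, 0, 0, 0, 0.5], [0, 0, 0, 0, 0, 0, 0.4], [0, 0, 0, 0, 0, 0, 0.2], [0, 0, 0, 0, 0, 0, 0], [0, 0, 0, 0, 0, 0, 0]], "force": 30}}

```text
clock: 2.5
position: [0.5198, 0.3315, 0.1397]
ee_rot: [2.221, 2.221, 0.003]
force: [-0.1, -0.1, 0.8]
width: 0.615
gripper_force: 0.0
```

Emit:
{"method": "drive_tool", "body": {"targets": [[0, 0, 0, 0, 0, 0, 0], [0, 0, 0, 0, 0, 0, 0], [0, 0, 0, 0, 0, 0, 0]]}}

```text
clock: 2.8
position: [0.5195, 0.3312, 0.1388]
ee_rot: [2.221, 2.221, 0.0]
force: [1.7, 1.0, 0.2]
width: 0.352
gripper_force: 0.7
```

Run:
```python
from h import *
c=snap('scene');w=snap('wrist');s=snap('side');print(arm.observe())
cv2.imwrite('pics/v2.png',np.hstack([cv2.resize(w['pixels'][100:300,180:380,::-1],(400,400)),cv2.resize(s['pixels'][200:360,200:360,::-1],(400,400))]))
```

```text
{'clock': 2.95, 'joints': array([-0.59333963,  0.50492764, -0.08812842,  1.69311334,  0.05276577,
        0.94541866, -0.7015618 ]), 'dq': array([ 0.00117958,  0.00067774, -0.00059566, -0.00015694, -0.000687  ,
        0.00166885, -0.0005432 ]), 'joint_efforts': array([-3.01562827e-01, -6.87099624e+01, -1.06832217e+00, -2.76578557e+01,
       -2.07019332e-01,  2.55836500e-01, -8.27666227e-03]), 'position': array([0.51967053, 0.33119576, 0.13878515]), 'ee_rot': array([2.22144956e+00, 2.22110474e+00, 6.50928345e-04]), 'force': array([ 1.72204123, -0.55664995, -0.27315378]), 'ft_torque': array([ 0.03687445, -0.19414793,  0.02135596]), 'gripper_force': 30.000136487506097, 'width': 0.3376321935986074}
```

View pics/v2.png

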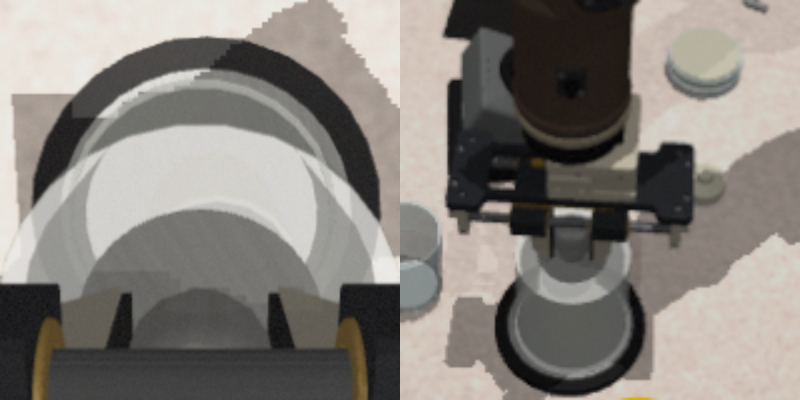

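The knob is gripped at 31 mm wide with 30 N, and the jar (white, grey cap) is visible inside the lid. I'm lifting straight up.

Emit:
{"method": "drive_tool", "body": {"targets": [[0, 0, 0, 0, 0, 0.2, 0], [0, 0, 0, 0, 0, 0.6, 0], [0, 0, 0, 0, 0, 1.2, 0], [0, 0, 0, 0, 0, 1.8, 0], [0, 0, 0, 0, 0, 2.4, 0]]}}

```text
clock: 3.45
position: [0.5188, 0.3309, 0.2356]
ee_rot: [-2.221, -2.221, 0.002]
force: [0.4, 0.6, -3.4]
width: 0.339
gripper_force: 30.0
```

Emit:
{"method": "drive_tool", "body": {"targets": [[0, 0, 0, 0, 0, 0.7, 0], [0, 0, 0, 0, 0, 1.3, 0], [0, 0, 0, 0, 0, 1.7, 0], [0, 0, 0, 0, 0, 1.8, 0], [0, 0, 0, 0, 0, 1.8, 0]]}}

```text
clock: 3.95
position: [0.5193, 0.3312, 0.3069]
ee_rot: [2.221, 2.221, 0.0]
force: [-0.6, 1.1, -3.4]
width: 0.338
gripper_force: 30.0
```

Run:
```python
from h import *
c=snap('scene');s=snap('side');w=snap('wrist');o=arm.observe();print(o['position'],o['width'],o['gripper_force'],o['force'],o['ft_torque'])
cv2.imwrite('pics/s3.png',s['pixels'][:,:,::-1]);cv2.imwrite('pics/c3.png',c['pixels'][:,:,::-1])
cv2.imwrite('pics/v3.png',np.hstack([cv2.resize(c['pixels'][60:330,230:410,::-1],(400,600)),cv2.resize(s['pixels'][150:390,190:350,::-1],(400,600))]))
```

```text
[0.51885511 0.33073498 0.30537261] 0.33855196623894135 29.99940781526675 [ 0.50710494 -1.04398434 -3.71980491] [ 0.03061296 -0.02268071 -0.04581766]
```

View pics/v3.png

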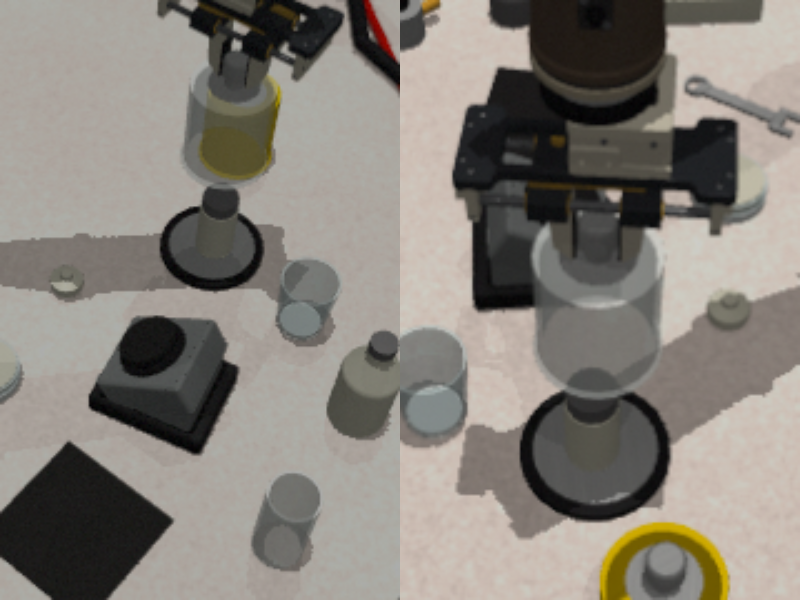

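The lid hangs clear of the jar (scene crop (220,190), side crop (592,410)). I'm carrying it to the mat.

Emit:
{"method": "drive_tool", "body": {"targets": [[0, 0, 0, 0.1, -0.4, 0, 0], [0, 0, 0, 0.2, -1.0, 0, 0], [0, 0, 0, 0.4, -1.8, 0, 0], [0, 0, 0, 0.6, -2.6, 0, 0], [0, 0, 0, 0.75, -3.5, 0, 0]]}}

```text
clock: 4.6
position: [0.5495, 0.1892, 0.3059]
ee_rot: [-2.221, -2.221, 0.002]
force: [1.0, 0.2, -3.5]
width: 0.341
gripper_force: 30.0
```

Emit:
{"method": "drive_tool", "body": {"targets": [[0, 0, 0, 0.2, -0.9, 0, 0], [0, 0, 0, 0.4, -1.8, 0, 0], [0, 0, 0, 0.6, -2.7, 0, 0], [0, 0, 0, 0.8, -3.6, 0, 0], [0, 0, 0, 1.0, -4.5, 0, 0]]}}

```text
clock: 5.1
position: [0.589, 0.0085, 0.3061]
ee_rot: [-2.222, -2.22, 0.002]
force: [0.4, -0.1, -4.1]
width: 0.341
gripper_force: 30.0
```

Emit:
{"method": "drive_tool", "body": {"targets": [[0, 0, 0, 0.2, -0.9, 0, 0], [0, 0, 0, 0.4, -1.8, 0, 0], [0, 0, 0, 0.55, -2.5, 0, 0], [0, 0, 0, 0.6, -2.9, 0, 0], [0, 0, 0, 0.6, -2.9, 0, 0]]}}

```text
clock: 5.6
position: [0.6127, -0.1085, 0.3061]
ee_rot: [2.227, 2.216, -0.003]
force: [-0.7, 0.9, -3.3]
width: 0.34
gripper_force: 30.0
```

Emit:
{"method": "drive_tool", "body": {"targets": [[0, 0, 0, 0, 0, -0.5, 0], [0, 0, 0, 0, 0, -1.3, 0], [0, 0, 0, 0, 0, -2.1, 0], [0, 0, 0, 0, 0, -2.9, 0], [0, 0, 0, 0, 0, -3.5, 0]]}}

```text
clock: 6.1
position: [0.6122, -0.1026, 0.1646]
ee_rot: [-2.217, -2.222, 0.001]
force: [-1.0, -0.5, -3.9]
width: 0.341
gripper_force: 30.0
```

Emit:
{"method": "drive_tool", "body": {"targets": [[0, 0, 0, 0, 0, -0.3, 0], [0, 0, 0, 0, 0, -0.6, 0], [0, 0, 0, 0, 0, -0.7, 0], [0, 0, 0, 0, 0, -0.75, 0], [0, 0, 0, 0, 0, -0.75, 0]]}}

```text
clock: 6.6
position: [0.6139, -0.1048, 0.1374]
ee_rot: [2.221, 2.221, 0.001]
force: [0.6, -0.4, -4.4]
width: 0.338
gripper_force: 30.0
```

Emit:
{"method": "drive_tool", "body": {"targets": [[0, 0, 0, 0, 0, -0.05, 0], [0, 0, 0, 0, 0, -0.1, 0], [0, 0, 0, 0, 0, -0.15, 0], [0, 0, 0, 0, 0, -0.15, 0]]}}

```text
clock: 7.0
position: [0.6132, -0.1048, 0.1305]
ee_rot: [-2.221, -2.221, 0.0]
force: [-0.3, 0.0, -3.4]
width: 0.337
gripper_force: 30.0
```

Emit:
{"method": "drive_tool", "body": {"targets": [[0, 0, 0, 0, 0, -0.03, 0], [0, 0, 0, 0, 0, -0.05, 0], [0, 0, 0, 0, 0, -0.05, 0]]}}

```text
clock: 7.3
position: [0.614, -0.1048, 0.1296]
ee_rot: [2.221, 2.221, 0.002]
force: [-0.5, 0.6, 3.6]
width: 0.341
gripper_force: 30.0
```

Contact is felt, with +3.6 N upward, so I'm releasing it.

Emit:
{"method": "drive_tool", "body": {"targets": [[0, 0, 0, 0, 0, 0, 0.4], [0, 0, 0, 0, 0, 0, 0.6], [0, 0, 0, 0, 0, 0, 0.8], [0, 0, 0, 0, 0, 0, 1], [0, 0, 0, 0, 0, 0, 1]]}}

```text
clock: 7.8
position: [0.6133, -0.1048, 0.1286]
ee_rot: [-2.221, -2.221, 0.0]
force: [0.1, -0.1, -0.2]
width: 0.702
gripper_force: 0.0
```

Emit:
{"method": "drive_tool", "body": {"targets": [[0, 0, 0, 0, 0, 0, 1], [0, 0, 0, 0, 0, 0.5, 1], [0, 0, 0, 0, 0, 1.5, 1], [0, 0, 0, 0, 0, 2.5, 1], [0, 0, 0, 0, 0, 3.5, 1]]}}

```text
clock: 8.3
position: [0.6131, -0.1048, 0.2702]
ee_rot: [-2.221, -2.221, 0.0]
force: [0.9, -0.2, -0.5]
width: 0.995
gripper_force: 0.0
```

Run:
```python
from h import *
c=snap('scene');s=snap('side');w=snap('wrist');o=arm.observe();print(o['position'],o['width'],o['force'],w['c'])
for im in (c,s): print([proj(im,p).round(0) for p in ([.612,-.106,.159],[.569,.115,.106],[.52,.33,.112])])
import pickle;pickle.dump((c,s,w),open('im4.pkl','wb'))
cv2.imwrite('pics/v4.png',np.hstack([cv2.resize(c['pixels'][100:340,200:400,::-1],(400,480)),cv2.resize(s['pixels'][130:370,180:380,::-1],(400,480))]))
```

```text
[ 0.61502935 -0.10510146  0.2719275 ] 1.0002629187259227 [ 0.11322483 -0.0048082   0.42197137] [ 0.61423258 -0.03728202  0.4320864 ]
[array([263., 269.]), array([300., 207.]), array([328., 146.])]
[array([248., 156.]), array([256., 231.]), array([269., 305.])]
```

View pics/v4.png

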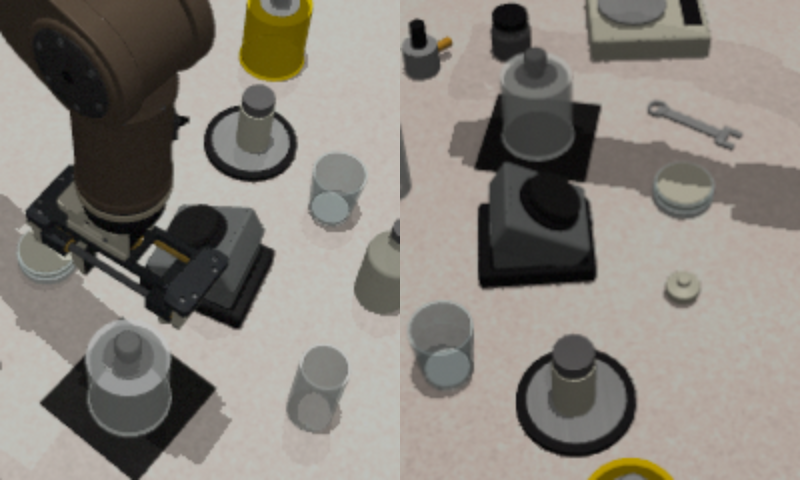

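The lid stands on the mat, at scene crop (128,370). The jar is on the plate, with its cap at side crop (573,350). Next I'll look at the pad from above with the wrist camera on the way to the jar.

Emit:
{"method": "drive_tool", "body": {"targets": [[0, 0, 0, 0, 0, 1.0, 1], [0, 0, 0, -0.3, 0.9, 1.5, 1], [0, 0, 0, -0.6, 2.0, 1.5, 1], [0, 0, 0, -0.9, 3.1, 1.5, 1], [0, 0, 0, -1.1, 4.2, 1.5, 1]]}}

```text
clock: 8.95
position: [0.5681, 0.0646, 0.3278]
ee_rot: [-2.221, -2.22, 0.002]
force: [1.5, 0.2, -0.2]
width: 1.002
gripper_force: 0.0
```

Emit:
{"method": "drive_tool", "body": {"targets": [[0, 0, 0, 0, 0.8, 0, 1], [0, 0, 0, 0, 0.9, 0, 1], [0, 0, 0, 0, 0.9, 0, 1], [0, 0, 0, 0, 0.9, 0, 1]]}}

```text
clock: 9.35
position: [0.5694, 0.0976, 0.328]
ee_rot: [2.223, 2.219, -0.002]
force: [-0.6, -0.8, -0.4]
width: 1.002
gripper_force: 0.0
```

Run:
```python
from h import *
import pickle
w=snap('wrist');o=arm.observe();print(o['position'],w['c'])
c,s,_=pickle.load(open('im4.pkl','rb'));pickle.dump(w,open('w5.pkl','wb'))
print('jar cap top side',onplane(s,266.5,305,.112),'scene',onplane(c,329,147.5,.112))
print('base edge',onplane(s,220.5,271,0),onplane(s,277,268.5,0),onplane(c,317.5,261.5,0),onplane(c,336,225,0))
print('pad tri',tri(ray(s,255,229.5),ray(c,297.5,214)),proj(w,[.569,.115,.106]))
u,v=proj(w,[.569,.115,.106]).astype(int)
cv2.imwrite('pics/v5.png',cv2.convertScaleAbs(cv2.resize(w['pixels'][max(v-110,0):v+110,u-140:u+140,::-1],None,fx=2.5,fy=2.5),alpha=1.8)); print(u,v)
```

```text
[0.56954303 0.09723741 0.32818582] [0.56926492 0.16563126 0.48510478]
jar cap top side [0.52494003 0.32928011 0.112     ] scene [0.52502851 0.32817122 0.112     ]
base edge [0.65774704 0.16545074 0.        ] [0.51399979 0.14561777 0.        ] [0.66846199 0.05940069 0.        ] [0.64916947 0.18624186 0.        ]
pad tri [0.57269363 0.10021162 0.09534332] [280.16525274 166.89329036]
280 166
```

View pics/v5.png

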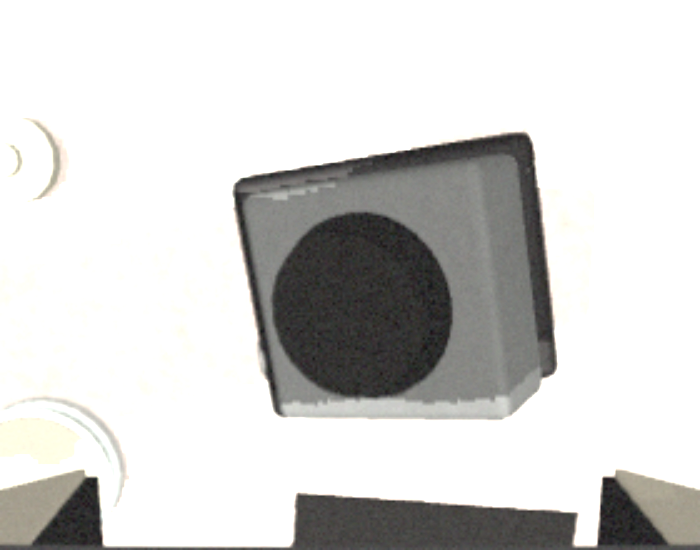

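The wrist picture shows the pad disc centred at about (285,178) in full pixels. The mixer is yawed about 8° counter-clockwise. I'll fit the pad's face on the tilted plane.

Run:
```python
from h import *
import pickle
from scipy.optimize import least_squares
w=pickle.load(open('w5.pkl','rb'));c,s,_=pickle.load(open('im4.pkl','rb'))
yaw=np.radians(8.3);n=np.array([-.5*np.cos(yaw),-.5*np.sin(yaw),.866]);ex=np.cross([-np.sin(yaw),np.cos(yaw),0],n)
ey=np.cross(n,ex)
def mask(im,cen,th,hw):
    u,v=cen;m=np.zeros(im['pixels'].shape[:2],np.uint8);m[v-hw:v+hw,u-hw:u+hw]=(im['pixels'][v-hw:v+hw,u-hw:u+hw].max(2)<th)
    k=cv2.connectedComponentsWithStats(m,connectivity=4);m=(k[1]==k[1][v,u]).astype(np.uint8);print(k[2][k[1][v,u]])
    return max(cv2.findContours(m,0,1)[0],key=cv2.contourArea)[:,0]
for nm,im,cen,th,hw in[('w',w,(285,178),32,45),('s',s,(255,229),30,28)]:
    ct=mask(im,cen,th,hw)
    def pts(p,zc=.106):
        c0=np.array([p[0],p[1],zc]);out=[]
        for q in ct:
            o,d=ray(im,*q);P=o+d*((c0-o)@n)/(d@n)-c0;out.append([P@ex,P@ey])
        return np.array(out)
    p=np.array([.57,.1])
    for sel in(lambda q:q[:,0]<0.008,lambda q:(q[:,0]<.012)&(q[:,1]<.01)):
        f=lambda p:(lambda q:(np.hypot(*q.T)-.0365)*sel(q))(pts(p))
        r=least_squares(f,p,loss='soft_l1',f_scale=.001);q=pts(r.x);print(nm,r.x,np.sqrt((f(r.x)**2).mean()))
        a=np.degrees(np.arctan2(q[:,1],q[:,0]));rr=np.hypot(*q.T)
        print([round(1e3*rr[(a>=k)&(a<k+30)].mean(),1) for k in range(-180,180,30)])
print(arm.observe()['position'])
```

```text
[     0      0    560    420 231947]
w [ 6.33470742e-05 -3.60408786e-04] 0.0
[np.float64(nan), np.float64(nan), np.float64(nan), np.float64(nan), np.float64(nan), np.float64(547.1), np.float64(665.9), np.float64(nan), np.float64(nan), np.float64(nan), np.float64(nan), np.float64(nan)]
w [ 0.04018669 -0.13280434] 0.0
[np.float64(nan), np.float64(nan), np.float64(nan), np.float64(nan), np.float64(nan), np.float64(nan), np.float64(660.8), np.float64(nan), np.float64(nan), np.float64(nan), np.float64(nan), np.float64(nan)]
[ 227  201   49   44 1071]
s [0.55141019 0.05285542] 0.013593894708036635
[np.float64(20.8), np.float64(44.4), np.float64(52.6), np.float64(24.4), np.float64(18.9), np.float64(22.3), np.float64(83.7), np.float64(96.2), np.float64(92.0), np.float64(53.1), np.float64(21.0), np.float64(19.4)]
s [ 0.56383096 -0.031502  ] 0.0
[np.float64(nan), np.float64(nan), np.float64(nan), np.float64(nan), np.float64(nan), np.float64(nan), np.float64(nan), np.float64(142.2), np.float64(149.2), np.float64(101.1), np.float64(44.7), np.float64(nan)]
[0.56954303 0.09723741 0.32818582]<stdin>:23: RuntimeWarning: Mean of empty slice.
  ret = ret.dtype.type(ret / rcount)
```

Run:
```python
from h import *
import pickle
from scipy.optimize import least_squares
w=pickle.load(open('w5.pkl','rb'))
yaw=np.radians(8.3);n=np.array([-.5*np.cos(yaw),-.5*np.sin(yaw),.866]);ey=np.array([-np.sin(yaw),np.cos(yaw),0]);ex=np.cross(ey,n)
g=cv2.GaussianBlur(w['pixels'].max(2),(5,5),0)[135:222,246:325]
print(g[42,::4],g[::4,39])
for th in(38,44,50):
    m=(g<th).astype(np.uint8);k=cv2.connectedComponentsWithStats(m,connectivity=4);m=(k[1]==k[1][42,39]).astype(np.uint8)
    ct=max(cv2.findContours(m,0,1)[0],key=cv2.contourArea)[:,0]+[246,135]
    print(th,k[2][k[1][42,39]],ct.min(0),ct.max(0))
    ct=ct[(ct[:,0]<287)]
    R_=[ray(w,*q) for q in ct]
    def f(p):
        c0=np.array([p[0],p[1],.106]);P=np.array([o+d*((c0-o)@n)/(d@n)-c0 for o,d in R_]);return np.hypot(P@ex,P@ey)-p[2]
    r=least_squares(f,[.57,.1,.036],loss='soft_l1',f_scale=.001);print(r.x,np.abs(f(r.x)).mean())
```

```text
[74 34 29 28 28 30 30 28 29 29 29 29 30 29 28 30 25 26 26 73] [ 75  71  26  27  27  29  29  28  30  31  27  28  29  29  29  28  30  31
  31  31  82 114]
38 [   4    7   70   72 3990] [250 142] [319 213]
[0.56890287 0.1013514  0.03762013] 0.0010408630197063968
44 [   4    6   71   73 4075] [250 141] [320 213]
[0.5688965  0.10124495 0.03807499] 0.001060676787369158
50 [   3    6   72   74 4157] [249 141] [320 214]
[0.56851176 0.10124649 0.03821908] 0.0011158539982366767
```

Run:
```python
from h import *
import pickle
from scipy.optimize import least_squares
w=pickle.load(open('w5.pkl','rb'))
yaw=np.radians(8.3);n=np.array([-.5*np.cos(yaw),-.5*np.sin(yaw),.866]);ey=np.array([-np.sin(yaw),np.cos(yaw),0]);ex=np.cross(ey,n)
g=cv2.GaussianBlur(w['pixels'].max(2),(5,5),0)[135:222,246:325]
m=(g<48).astype(np.uint8);k=cv2.connectedComponentsWithStats(m,connectivity=4);m=(k[1]==k[1][42,39]).astype(np.uint8)
ct=max(cv2.findContours(m,0,1)[0],key=cv2.contourArea)[:,0]+[246,135]
for sel in(ct[(ct[:,0]<285)&(ct[:,1]>165)],ct[((ct[:,0]<262)|(ct[:,1]>205))&(ct[:,0]<295)]):
    R_=[ray(w,*q) for q in sel]
    def f(p):
        c0=np.array([p[0],p[1],.106]);P=np.array([o+d*((c0-o)@n)/(d@n)-c0 for o,d in R_]);return np.hypot(P@ex,P@ey)-.0362
    r=least_squares(f,[.57,.1]);print(len(sel),r.x,np.abs(f(r.x)).mean())
p=np.array([*r.x,.106]);print([proj(w,p+.036*v).round(0) for v in(ex,-ex,ey,-ey)])
# jar refine
_,s,_=pickle.load(open('im4.pkl','rb'))
# required rotation: tilt tool by -30deg about ey: world rotvec in 5deg units
print('n',n,'rotvec units',R.align_vectors([n],[[0,0,1]])[0].as_rotvec()*180/np.pi/5)
```

```text
63 [0.56663825 0.1004591 ] 0.00046417698369597234
87 [0.56691269 0.10013711] 0.0005637624274382857
[array([309., 180.]), array([250., 182.]), array([273., 147.]), array([283., 214.])]
n [-0.49476289 -0.0721781   0.866     ] rotvec units [ 0.86615822 -5.93729877  0.        ]
```

Pad centre is about (0.567, 0.100, 0.106) and the jar about (0.525, 0.3285). I'm going to grasp the jar.

Emit:
{"method": "drive_tool", "body": {"targets": [[0, 0, 0, -0.2, 1.1, 0, 1], [0, 0, 0, -0.5, 2.3, 0, 1], [0, 0, 0, -0.7, 3.4, 0, 1], [0, 0, 0, -0.9, 4.6, 0, 1], [0, 0, 0, -1.1, 5.75, 0, 1]]}}

```text
clock: 9.9
position: [0.5258, 0.3293, 0.3287]
ee_rot: [2.224, 2.218, 0.0]
force: [0.1, -0.1, -0.2]
width: 1.003
gripper_force: 0.0
```

Emit:
{"method": "drive_tool", "body": {"targets": [[0, 0, 0, 0, 0, -0.8, 1], [0, 0, 0, 0, 0, -1.8, 1], [0, 0, 0, 0, 0, -2.8, 1], [0, 0, 0, 0, 0, -3.2, 1], [0, 0, 0, 0, 0, -3.2, 1]]}}

```text
clock: 10.4
position: [0.5249, 0.3264, 0.1977]
ee_rot: [-2.224, -2.219, 0.009]
force: [-0.1, -0.5, -0.2]
width: 1.0
gripper_force: 0.0
```

Run:
```python
from h import *
w=snap('wrist','w6.png');o=arm.observe();print(o['position'],o['ee_rot'],proj(w,[.525,.3285,.112]))
g=cv2.GaussianBlur(w['pixels'].max(2),(3,3),0);u,v=proj(w,[.525,.3285,.112]).astype(int)
print(g[v,u-60:u+60:4]);print(g[v-60:v+60:4,u])
```

```text
[0.52576708 0.32741465 0.19985113] [ 2.22374879  2.21882761 -0.00376425] [281.28524703 215.48146188]
[ 30  75 104 103 105 104  98  74  76  76  76  77  76  77  78  76  78  77
  79  76  77  78  78  87 101 112 114 104  32  34]
[112 110  95  96  96 114  54  80  80  81  79  79  80  79  79  76  78  77
  75  76  74  75  73  28  28  49 144 167 221 219]
```

Emit:
{"method": "drive_tool", "body": {"targets": [[0, 0, 0, 0, 0.05, -0.7, 1], [0, 0, 0, 0, 0.05, -1.6, 1], [0, 0, 0, 0, 0.05, -2.5, 1], [0, 0, 0, 0, 0.05, -3.2, 1], [0, 0, 0, 0, 0.05, -3.5, 1]]}}

```text
clock: 10.95
position: [0.5258, 0.3303, 0.0598]
ee_rot: [2.223, 2.22, -0.002]
force: [0.6, -0.5, 0.6]
width: 1.0
gripper_force: 0.0
```

Emit:
{"method": "drive_tool", "body": {"targets": [[0, 0, 0, 0, 0, 0, 0.8], [0, 0, 0, 0, 0, 0, 0.6], [0, 0, 0, 0, 0, 0, 0.4], [0, 0, 0, 0, 0, 0, 0.2], [0, 0, 0, 0, 0, 0, 0]], "force": 35}}

```text
clock: 11.45
position: [0.5259, 0.3315, 0.0617]
ee_rot: [2.221, 2.221, 0.002]
force: [0.2, -1.1, -0.6]
width: 0.613
gripper_force: 0.0
```

Emit:
{"method": "drive_tool", "body": {"targets": [[0, 0, 0, 0, 0, 0, 0], [0, 0, 0, 0, 0, 0, 0], [0, 0, 0, 0, 0, 0, 0]]}}

```text
clock: 11.75
position: [0.5256, 0.3314, 0.0613]
ee_rot: [2.221, 2.221, 0.001]
force: [-2.1, -1.4, 5.8]
width: 0.536
gripper_force: 35.0
```

Jar gripped at 49 mm wide. I'm lifting it.

Emit:
{"method": "drive_tool", "body": {"targets": [[0, 0, 0, 0, 0, 0.3, 0], [0, 0, 0, 0, 0, 1.0, 0], [0, 0, 0, 0, 0, 1.9, 0], [0, 0, 0, 0, 0, 2.8, 0], [0, 0, 0, 0, 0, 3.7, 0]]}}

```text
clock: 12.25
position: [0.525, 0.3309, 0.2106]
ee_rot: [-2.221, -2.221, 0.0]
force: [0.9, 0.7, -0.5]
width: 0.537
gripper_force: 35.0
```

Emit:
{"method": "drive_tool", "body": {"targets": [[0.1, -0.6, 0, 0, -0.3, 0.5, 0], [0.2, -1.4, 0, 0, -1.0, 0.9, 0], [0.3, -2.2, 0, 0, -1.9, 1.0, 0], [0.4, -3.0, 0, 0, -2.8, 1.0, 0], [0.5, -3.8, 0, 0, -3.7, 1.0, 0]]}}

```text
clock: 12.75
position: [0.5251, 0.1818, 0.2497]
ee_rot: [2.058, 2.058, 0.394]
force: [1.0, -0.3, -1.3]
width: 0.538
gripper_force: 35.0
```

```bash
cat > g.py <<'E'
from h import *
o=arm.observe();Rt=R.from_rotvec(o['ee_rot']);n=np.array([-.49476,-.07218,.866])
import sys; pad=np.array([.567,.100,.106]);off=.0485
ax=-Rt.as_matrix()[:,2]
rv=R.align_vectors([n],[ax])[0].as_rotvec()*180/np.pi/5
p=o['position'];print('pos',p.round(4),'turn needed',rv.round(2),'force along n',o['force']@n,'grip',o['gripper_force'],o['width'])
for h in map(float,sys.argv[1:]): print(h,'shift u',((pad+n*(off+h)-p)/.04).round(2))
E
python3 g.py .06 .03
```

```text
pos [0.5251 0.1818 0.2497] turn needed [ 0.35 -2.1   0.03] force along n -1.6227158001449988 grip 34.997631311416626 0.5384195395151066
0.06 shift u [-0.29 -2.24 -1.24]
0.03 shift u [ 0.08 -2.19 -1.89]
```

Emit:
{"method": "drive_tool", "body": {"targets": [[0.1, -0.7, 0, -0.1, -0.8, 0, 0], [0.2, -1.4, 0, -0.2, -1.6, 0, 0], [0.35, -2.1, 0, -0.3, -2.2, -0.3, 0], [0.35, -2.1, 0, -0.3, -2.2, -0.8, 0], [0.35, -2.1, 0, -0.3, -2.2, -0.8, 0]]}}

```text
clock: 13.25
position: [0.5113, 0.0936, 0.2149]
ee_rot: [1.963, 1.958, 0.585]
force: [0.2, 0.1, -0.4]
width: 0.537
gripper_force: 35.0
```

```bash
python3 - <<'E'
from h import *
c=snap('scene');s=snap('side');o=arm.observe()
ax=-R.from_rotvec(o['ee_rot']).as_matrix()[:,2];b=o['position']-ax*.0485
print('base pred',b,proj(c,b),proj(s,b),'pad',proj(c,[.567,.1,.106]),proj(s,[.567,.1,.106]))
cv2.imwrite('pics/v6.png',np.hstack([cv2.resize(c['pixels'][120:270,240:365,::-1],(400,480)),cv2.resize(s['pixels'][150:300,195:320,::-1],(400,480))]))
E
python3 g.py .03 .015 0.003
```

```text
base pred [0.53752516 0.09893162 0.17530448] [287.25332579 190.02803898] [269.44682496 207.64816516] pad [296.13830319 210.85836599] [257.55111437 226.64489163]
pos [0.5137 0.0955 0.2174] turn needed [ 0.02 -0.04  0.01] force along n -1.3792989226656016 grip 34.99885976314545 0.5341809946945563
0.03 shift u [ 0.36 -0.03 -1.09]
0.015 shift u [ 0.55 -0.   -1.41]
0.003 shift u [ 0.7   0.02 -1.67]
```

View pics/v6.png

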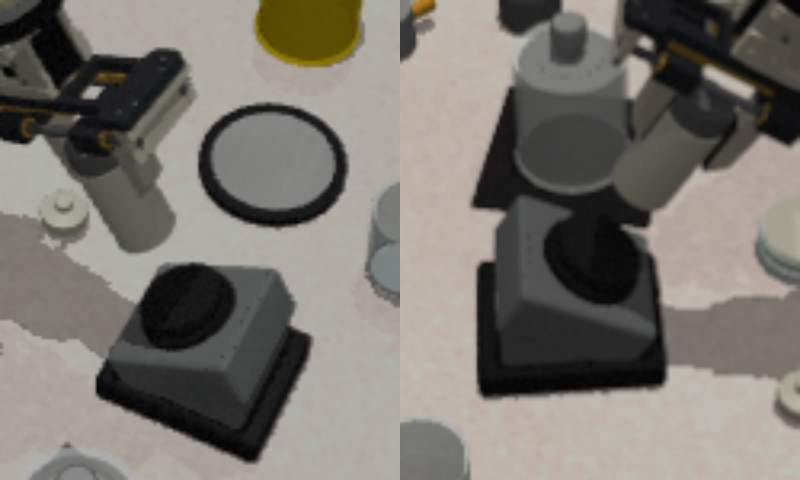

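The jar is tilted square over the pad: its base is at scene (286,192) and side (270,209), as predicted. I'm approaching along the pad normal.

Emit:
{"method": "drive_tool", "body": {"targets": [[0, 0, 0, 0.15, 0, -0.4, 0], [0, 0, 0, 0.3, 0, -0.9, 0], [0, 0, 0, 0.5, 0, -1.3, 0], [0, 0, 0, 0.65, 0, -1.6, 0], [0, 0, 0, 0.65, 0, -1.6, 0]]}}

```text
clock: 13.85
position: [0.5405, 0.096, 0.1524]
ee_rot: [1.959, 1.959, 0.589]
force: [-0.0, 0.3, -1.0]
width: 0.536
gripper_force: 35.0
```

```bash
python3 g.py 0 -.006 -.012
```

```text
pos [0.5405 0.096  0.1524] turn needed [ 0.02 -0.04  0.01] force along n -0.9174941903621978 grip 34.998990297317505 0.5364874243717381
0.0 shift u [ 0.06  0.01 -0.11]
-0.006 shift u [ 0.14  0.02 -0.24]
-0.012 shift u [ 0.21  0.04 -0.37]
```

Emit:
{"method": "drive_tool", "body": {"targets": [[0, 0, 0, 0.05, 0, -0.1, 0], [0, 0, 0, 0.1, 0.01, -0.17, 0], [0, 0, 0, 0.14, 0.02, -0.24, 0], [0, 0, 0, 0.14, 0.02, -0.24, 0]]}}

```text
clock: 14.25
position: [0.5457, 0.0963, 0.1443]
ee_rot: [1.958, 1.957, 0.591]
force: [-4.5, -0.7, 3.4]
width: 0.539
gripper_force: 35.0
```

```bash
python3 g.py -.012 -.014 -.016
```

```text
pos [0.5457 0.0963 0.1443] turn needed [ 0.02 -0.02  0.01] force along n 5.2103774059905215 grip 35.00191569328308 0.5390002802796993
-0.012 shift u [ 0.08  0.03 -0.17]
-0.014 shift u [ 0.11  0.03 -0.21]
-0.016 shift u [ 0.13  0.03 -0.25]
```

Emit:
{"method": "drive_tool", "body": {"targets": [[0, 0, 0, 0.04, 0.01, -0.08, 0], [0, 0, 0, 0.08, 0.02, -0.15, 0], [0, 0, 0, 0.11, 0.03, -0.2, 0], [0, 0, 0, 0.11, 0.03, -0.2, 0]]}}

```text
clock: 14.65
position: [0.5497, 0.097, 0.1374]
ee_rot: [1.958, 1.955, 0.593]
force: [-18.5, -3.2, 23.4]
width: 0.536
gripper_force: 35.0
```

```bash
python3 g.py -.014 -.016
```

```text
pos [0.5497 0.097  0.1374] turn needed [ 0.02 -0.    0.01] force along n 29.59980758599452 grip 35.02383470535278 0.5357334567795282
-0.014 shift u [ 0.01  0.01 -0.04]
-0.016 shift u [ 0.03  0.02 -0.08]
```

The force is about 30 N, so the pad is on its stop. I'm holding for 1.5 s.

Emit:
{"method": "drive_tool", "body": {"targets": [[0, 0, 0, 0, 0, 0, 0], [0, 0, 0, 0, 0, 0, 0], [0, 0, 0, 0, 0, 0, 0], [0, 0, 0, 0, 0, 0, 0], [0, 0, 0, 0, 0, 0, 0]]}}

```text
clock: 15.15
position: [0.5497, 0.097, 0.1374]
ee_rot: [1.958, 1.955, 0.592]
force: [-17.9, -3.9, 22.2]
width: 0.535
gripper_force: 35.0
```

Emit:
{"method": "drive_tool", "body": {"targets": [[0, 0, 0, 0, 0, 0, 0], [0, 0, 0, 0, 0, 0, 0], [0, 0, 0, 0, 0, 0, 0], [0, 0, 0, 0, 0, 0, 0], [0, 0, 0, 0, 0, 0, 0]]}}

```text
clock: 15.65
position: [0.5497, 0.097, 0.1373]
ee_rot: [1.958, 1.955, 0.592]
force: [-17.6, -3.7, 22.5]
width: 0.538
gripper_force: 35.0
```

Emit:
{"method": "drive_tool", "body": {"targets": [[0, 0, 0, 0, 0, 0, 0], [0, 0, 0, 0, 0, 0, 0], [0, 0, 0, 0, 0, 0, 0], [0, 0, 0, 0, 0, 0, 0], [0, 0, 0, 0, 0, 0, 0]]}}

```text
clock: 16.15
position: [0.5497, 0.097, 0.1374]
ee_rot: [1.958, 1.955, 0.592]
force: [-17.8, -2.8, 22.7]
width: 0.542
gripper_force: 35.0
```

Emit:
{"method": "drive_tool", "body": {"targets": [[0, 0, 0, -0.1, 0, 0.2, 0], [0, 0, 0, -0.25, 0, 0.5, 0], [0, 0, 0, -0.45, 0, 0.9, 0], [0, 0, 0, -0.7, 0, 1.5, 0], [0, 0, 0, -0.9, 0, 2.3, 0]]}}

```text
clock: 16.65
position: [0.5121, 0.0979, 0.2279]
ee_rot: [1.96, 1.961, 0.589]
force: [1.4, -1.4, -1.2]
width: 0.538
gripper_force: 35.0
```

Run:
```python
from h import *
c=snap('scene');s=snap('side');o=arm.observe()
print(o['position'],o['width'],o['gripper_force'],R.align_vectors([[0,0,1]],[-R.from_rotvec(o['ee_rot']).as_matrix()[:,2]])[0].as_rotvec()*180/np.pi/5)
def fit(im,p0,b,lo):
    x0,y0,x1,y1=b;g=im['pixels'][y0:y1,x0:x1].astype(float);m=((np.abs(g-np.array(lo)).max(2))<16).astype(np.uint8)
    k=cv2.connectedComponentsWithStats(m);i=1+np.argmax(k[2][1:,4]);ct=max(cv2.findContours((k[1]==i).astype(np.uint8),0,1)[0],key=cv2.contourArea)+[x0,y0]
    e=cv2.fitEllipse(cv2.convexHull(ct));print(e,onplane(im,*e[0],.058),onplane(im,*e[0],.058))
print(c['pixels'][348,152],s['pixels'][131,296])
fit(c,0,(110,315,190,385),c['pixels'][348,152]);fit(s,0,(270,112,320,150),s['pixels'][131,296])
cv2.imwrite('pics/v7.png',np.hstack([cv2.resize(c['pixels'][100:280,220:370,::-1],(400,480)),cv2.resize(s['pixels'][130:310,195:345,::-1],(400,480))]))
```

```text
[0.51481787 0.09880376 0.23249411] 0.538164448423711 34.997854828834534 [-0.87943902  5.97953057  0.        ]
[134 136 134] [123 123 122]
((151.0211639404297, 347.9351501464844), (44.604888916015625, 53.269981384277344), 49.92158126831055) [ 0.49080494 -0.37171723  0.058     ] [ 0.49080494 -0.37171723  0.058     ]
((295.133544921875, 130.6687774658203), (20.350833892822266, 32.14524841308594), 92.6603012084961) [ 0.49276534 -0.36450896  0.058     ] [ 0.49276534 -0.36450896  0.058     ]
```

View pics/v7.png

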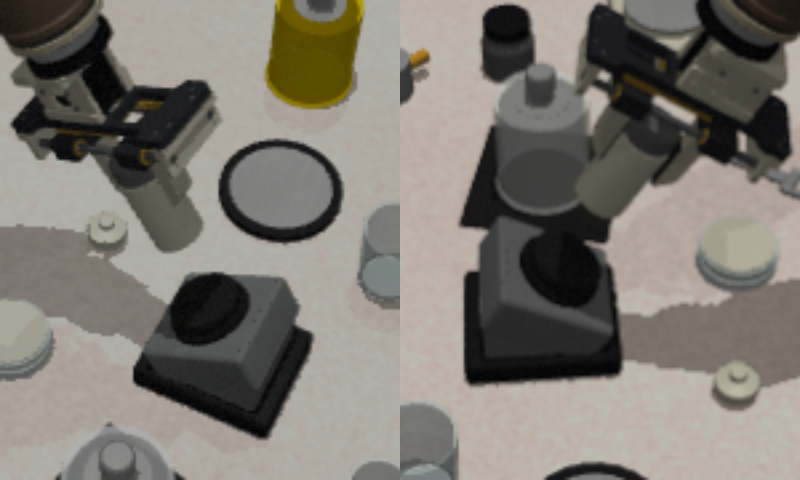

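The jar is still square in the grip and the pad has sprung back up. The pan centre is about (0.491, -0.370). I'm untilting and carrying the jar over.

Emit:
{"method": "drive_tool", "body": {"targets": [[0, 0.3, 0, 0, -0.1, 0.5, 0], [-0.15, 1.0, 0, 0, -0.6, 1.1, 0], [-0.3, 2.0, 0, 0, -1.2, 1.5, 0], [-0.45, 3.0, 0, 0, -1.9, 1.7, 0], [-0.6, 4.0, 0, 0, -2.7, 1.7, 0]]}}

```text
clock: 17.25
position: [0.5144, -0.0106, 0.2978]
ee_rot: [2.143, 2.146, 0.204]
force: [0.1, 0.5, -1.7]
width: 0.534
gripper_force: 35.0
```

Emit:
{"method": "drive_tool", "body": {"targets": [[-0.1, 0.7, 0, -0.1, -0.8, 0, 0], [-0.2, 1.4, 0, -0.2, -1.7, 0, 0], [-0.28, 1.95, 0, -0.3, -2.6, 0, 0], [-0.28, 1.95, 0, -0.5, -3.5, 0, 0], [-0.28, 1.95, 0, -0.6, -4.4, 0, 0]]}}

```text
clock: 17.75
position: [0.4896, -0.1877, 0.2952]
ee_rot: [-2.219, -2.222, 0.007]
force: [0.8, -0.2, -1.0]
width: 0.536
gripper_force: 35.0
```

Emit:
{"method": "drive_tool", "body": {"targets": [[0, 0, 0, 0, -0.9, 0, 0], [0, 0, 0, 0, -1.8, 0, 0], [0, 0, 0, 0, -2.7, 0, 0], [0, 0, 0, 0, -3.5, 0, 0], [0, 0, 0, 0, -4.1, 0, 0]]}}

```text
clock: 18.25
position: [0.4893, -0.353, 0.2952]
ee_rot: [-2.222, -2.22, 0.008]
force: [0.5, 0.8, -1.5]
width: 0.539
gripper_force: 35.0
```

Run:
```python
from h import *
w=snap('wrist');o=arm.observe()
print(o['position'],o['width'],o['force'],R.align_vectors([[0,0,1]],[-R.from_rotvec(o['ee_rot']).as_matrix()[:,2]])[0].as_rotvec()*180/np.pi/5)
print('shift u',((np.array([.491,-.370,.1065])-o['position'])/.04).round(2))
```

```text
[ 0.48831847 -0.3570634   0.29484067] 0.540135366750234 [-0.61526927 -3.887296   -1.25395228] [ 0.06227769 -0.05553703  0.        ]
shift u [ 0.07 -0.32 -4.71]
```

Emit:
{"method": "drive_tool", "body": {"targets": [[0, 0, 0, 0.05, -0.2, -0.5, 0], [0, 0, 0, 0.05, -0.4, -1.3, 0], [0, 0, 0, 0.05, -0.4, -2.2, 0], [0, 0, 0, 0.05, -0.4, -3.1, 0], [0, 0, 0, 0.05, -0.4, -3.8, 0]]}}

```text
clock: 18.8
position: [0.4914, -0.366, 0.1412]
ee_rot: [-2.219, -2.22, 0.008]
force: [-0.6, 0.3, -1.2]
width: 0.54
gripper_force: 35.0
```

Emit:
{"method": "drive_tool", "body": {"targets": [[0, 0, 0, 0, 0, -0.3, 0], [0, 0, 0, 0, 0, -0.5, 0], [0, 0, 0, 0, 0, -0.6, 0], [0, 0, 0, 0, 0, -0.6, 0]]}}

```text
clock: 19.2
position: [0.492, -0.367, 0.1199]
ee_rot: [2.222, 2.221, -0.007]
force: [0.5, 0.8, -1.4]
width: 0.541
gripper_force: 35.0
```

Run:
```python
from h import *
s=snap('side','s8.png');c=snap('scene','c8.png');o=arm.observe()
print(o['position'],o['force'],R.align_vectors([[0,0,1]],[-R.from_rotvec(o['ee_rot']).as_matrix()[:,2]])[0].as_rotvec()*180/np.pi/5)
cv2.imwrite('pics/v8.png',np.hstack([cv2.resize(c['pixels'][280:410,80:220,::-1],(400,480)),cv2.resize(s['pixels'][60:190,230:370,::-1],(400,480))]))
```

```text
[ 0.49212265 -0.36723625  0.12035694] [ 0.00576527  0.01267928 -1.76488282] [ 0.0440402  -0.03026623  0.        ]
```

View pics/v8.png

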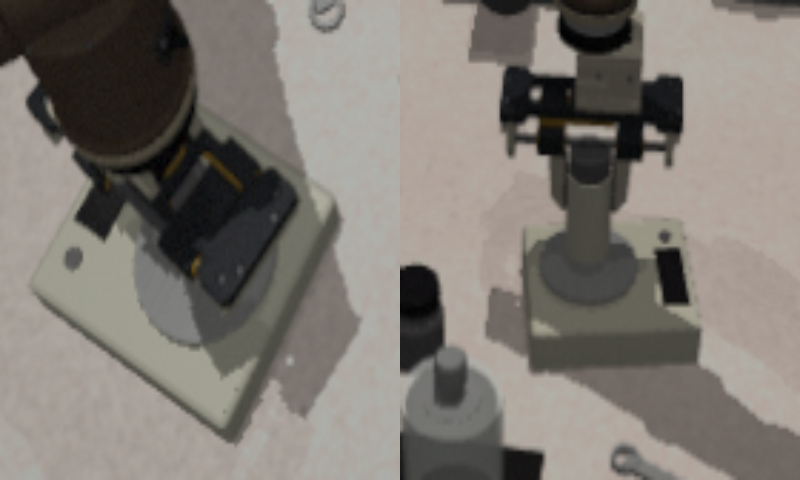

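In the side crop the jar is upright and centred over the pan: its base is at (588,262) and the pan centre at (589,268). I'm lowering gently.

Emit:
{"method": "drive_tool", "body": {"targets": [[0, 0, 0, 0, 0, -0.1, 0], [0, 0, 0, 0, 0, -0.2, 0], [0, 0, 0, 0, 0, -0.27, 0], [0, 0, 0, 0, 0, -0.3, 0], [0, 0, 0, 0, 0, -0.3, 0]]}}

```text
clock: 19.8
position: [0.4913, -0.3667, 0.1068]
ee_rot: [-2.221, -2.22, 0.008]
force: [0.3, 0.4, -0.7]
width: 0.54
gripper_force: 35.0
```

Emit:
{"method": "drive_tool", "body": {"targets": [[0, 0, 0, 0, 0, -0.03, 0], [0, 0, 0, 0, 0, -0.06, 0], [0, 0, 0, 0, 0, -0.06, 0]]}}

```text
clock: 20.1
position: [0.4915, -0.3669, 0.1057]
ee_rot: [-2.222, -2.221, 0.008]
force: [-2.9, 1.5, 7.1]
width: 0.54
gripper_force: 35.0
```

Contact. I'm releasing and backing off.

Emit:
{"method": "drive_tool", "body": {"targets": [[0, 0, 0, 0, 0, 0.01, 0.56], [0, 0, 0, 0, 0, 0.01, 0.65], [0, 0, 0, 0, 0, 0.01, 0.8], [0, 0, 0, 0, 0, 0.01, 1], [0, 0, 0, 0, 0, 0.01, 1]]}}

```text
clock: 20.6
position: [0.4914, -0.3668, 0.105]
ee_rot: [-2.221, -2.22, 0.008]
force: [-0.1, 0.6, -0.5]
width: 0.859
gripper_force: 0.0
```

Emit:
{"method": "drive_tool", "body": {"targets": [[0, 0, 0, 0, 0, 0, 1], [0, 0, 0, 0, 0, 0.4, 1], [0, 0, 0, 0, 0, 1.2, 1], [0, 0, 0, 0, 0, 2.2, 1], [0, 0, 0, 0, 0, 3.2, 1]]}}

```text
clock: 21.1
position: [0.4911, -0.3666, 0.2343]
ee_rot: [-2.22, -2.22, 0.008]
force: [0.4, -1.2, 1.4]
width: 0.998
gripper_force: 0.0
```

Emit:
{"method": "drive_tool", "body": {"targets": [[0, 0, 0, 0, 0, 0.8, 1], [0, 0, 0, 0, 0, 1.5, 1], [0, 0, 0, 0, 0, 1.5, 1], [0, 0, 0, 0, 0, 1.5, 1]]}}

```text
clock: 21.5
position: [0.4916, -0.3669, 0.2935]
ee_rot: [2.222, 2.221, -0.008]
force: [-0.7, -0.8, -0.6]
width: 1.001
gripper_force: 0.0
```

Run:
```python
from h import *
s=snap('side');o=arm.observe();print(o['position'],o['width'],o['force'])
cv2.imwrite('pics/v9.png',cv2.resize(s['pixels'][60:270,190:400,::-1],(600,600)))
```

```text
[ 0.49108742 -0.36662937  0.2924624 ] 0.9973396317156142 [-0.45955964  0.31933612 -0.93263788]
```

View pics/v9.png

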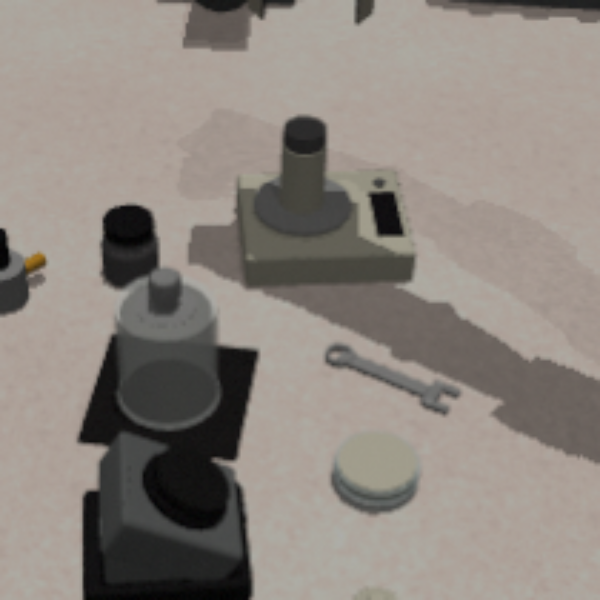

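The jar stands upright mid-pan at (303,205), the lid is upright on the mat at (165,390), and the gripper is clear. I'm handing in the job.

```bash
python3 -c "
from cell import arm
print(arm.sign_off())"
```

```text
the job is handed in; nothing more can be done
None
```

The job is handed in, with no verdict returned: the lid stands upright on the mat, the jar was pressed onto the pad at about 29 N for 1.5 s, and it now stands upright mid-pan on the balance.

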